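Load a stone blank from the sprung dispenser onto the print bed

ROBOT

A 6-joint arm with a two-finger parallel gripper is mounted at the origin on the work surface. World frame = base frame: x ahead of the robot, y to its left, z up, the work surface at z = 0. Lengths are in m, angles in rad, forces in N, time in s.
With the tool pointing down it reaches from about 0.375 to 0.9 m from the base axis. Payload 3.1 kg.
Tool frame: the origin (TCP) lies between the finger pads; the fingertips stand 19 mm ahead of it and the grasp point (between the pads) is the TCP; z points along the fingers, y is the direction in which the jaws open and shut (so a half turn about z gives the same grasp; the last joint's range is limited). The gripper opens to 87 mm and grips with 3 to 60 N. Pads are 19 mm wide; open, the fingers measure 117 mm over their backs; the gripper's body (75 mm by 190 mm) begins 51 mm behind the grasp point.
Start: joints at [1.141, 0.527, 1.433, -0, 1.181, -0.178], TCP at [0.155, 0.605, 0.218] pointing down, gripper open.
Joint ranges: [-3.08, 3.08], [-0.75, 2.2], [0.22, 2.44], [-1.43, 4.57], [0, 2.65], [-2.85, 2.85]. Speed limits (rad/s): [2.79, 2.79, 3.14, 3.14, 3.14, 3.14].

INTERFACE

Orientations are given as a unit quaternion [x, y, z, w].
In Python, from rig import robot gives the robot as it stands.
- The arm moves only by the tool apply_moves, never from a script. Its argument "series" is a list of rows, each a list of 7 numbers: the shift along the tool's x, y, z in cm, then the turn, a rotation vector about the tool's x, y, z in degrees, then the opening, from 0 (shut) to 1 (fully open). In form: [[dx, dy, dz, rx, ry, rz, grip], ...]. A call has 1 to 5 rows; each row is the pose to reach, as a shift and turn from the pose commanded when the call began, along the tool's axes at that moment; what a row does not reach only later rows make up. A row lasts 1/12 s, in which the tool goes at most 41.7 mm and 7.16 degrees, less where a joint would pass 70% of its speed; a pose out of reach is approached as far as the arm can. A call with a gripper value outside its range is refused whole. The fingers move at their own pace and stop on an object; "newtons" is the grip in N (left out, the last holds). Time passes only in rows, so rows that repeat a pose let the fingers close. It gives the time, the measured TCP pose, the force and the opening at its end, in the units of the state.
- robot.get_obs(): the state, without advancing time (a new reading comes with each control period).
- robot.camera(name): name is "scene" or "top"; returns the picture (384x512x3 uint8, red, green, blue); there is no depth.
- robot.camera_params(name): a dict with "mtx" (3x3 intrinsics, pixels), "D" ([k1, k2, p1, p2, k3] as OpenCV has them; the pictures are not rectified), "origin" and "rotation" of the camera in the world. Camera axes: x right, y down, z forward; pixel columns grow to the right and rows downward; lengths in m; the calibration is good to about 2 mm. A picture is of the moment at which its call begins. camera_params takes no time and is no camera call.
- robot.hand_in(): hands the job in, once; it reports no verdict.
The state is a dict: "time": time; "q": joint angles; "joint_velocities": joint speeds; "joint_torque": joint torques, N m; "position": TCP position; "tool_rot": TCP orientation; "ft_force": force on the tool from outside, world axes, zero at the start; "moment": the same for the moment, N m; "grip_width": finger opening in m.
Only numpy, scipy, OpenCV 4.12 (cv2) and the standard library are available. Lean on these libraries where they do the work, as an engineer would, in place of code of your own. Each camera call takes 0.05 s, during which the arm holds its last target. There are 200 camera calls.

TASK

We are about to print the next white stone paperweight. Take only the top white blank from its spring-loaded dispenser, so that the next white one rises into its place, and set it down gently, lying flat inside the blue ring on the print bed; leave the other white blanks in the dispenser.

Things in the scene. Friction and masses are not known exactly. Their poses are not given: they have to be found in the camera images.
- white_top: The top white marble blank: a disc 60 mm across, 20 mm thick, about 150 g, the uppermost of three in its dispenser. Origin at the centre of its underside, z up. It is held by nothing but its weight and lifts straight up; its top is about 124 mm above the table (up to 10 mm more or less).
- white_next: The same kind of blank directly beneath the top one (20 mm lower). Origin at the centre of its underside, z up. When the top blank is taken the spring lifts it by about 20 mm to where the top one was.
- white_dispenser: Fixed sprung dispenser of the white blanks: dark steel base 110 x 110 x 12 mm, four 8 mm posts ending 118 mm above the table at x +-31, y +-18 mm, caging the stack (about 3 mm play); an orange carriage on a soft spring (74 N/m). Origin: centre of the base's underside, z up. Open sides, 54 mm wide, face +y and -y: pinch the blank along y. A twin with dark slate blanks is not wanted.
- ring (a point): Centre of the blue ring on the plywood print bed (160 x 160 mm, 12 mm thick, fixed), at the surface on which the blank will lie, 12 mm above the table. The ring is 84 mm inside, 100 mm outside and stands 4 mm above that surface. z up.
Not all that is in view belongs to the job. Leave any pink look-alike of the white_dispenser alone. Leave any yellow look-alike of the white_top alone.

How it is judged:
By the outcome, as a careful person would: the job done as asked, in the order asked, and still so for the second after the job is handed in, with the robot touching nothing.
It also fails if it takes over 38 s, if anything falls off the work surface, if the arm or the gripper's body presses on something with over 40 N, if the wrist force passes 120 N, or if a joint passes its speed limit or range.

## Working session

There is one attempt and no reset: what is moved stays moved. The work goes in short steps, Python scripts to look and compute and a tool call to move; the robot and the scene stay as the last step left them, time stands still between calls to the robot, and variables do not carry over. Pictures are saved under pics/ and viewed, about 8 in all and at most 12, crops included, and the job is handed in when it is done.

Besides the shell and the picture viewer there is one more tool, called after "Call:" by a JSON object that holds its "name" and its "arguments", one argument or row to a line. apply_moves: Moves the arm, as the interface text tells. Its arguments: {"type":"object","properties":{"series":{"type":"array"},"newtons":{"type":"number"}},"required":["series"]}

```bash
mkdir -p pics; cat > h.py <<'E'
import numpy as np, cv2
from scipy.spatial.transform import Rotation as R
from rig import robot
def snap(cam,name,crop=None,scale=1):
    im=robot.camera(cam)[:,:,::-1]
    cv2.imwrite(f'pics/raw_{name}.png',im)
    if crop: x0,y0,x1,y1=crop; im=im[y0:y1,x0:x1]
    cv2.imwrite(f'pics/{name}.png',cv2.resize(im,None,fx=scale,fy=scale,interpolation=cv2.INTER_CUBIC))
def crop(raw,name,c,scale):
    im=cv2.imread(f'pics/raw_{raw}.png'); x0,y0,x1,y1=c
    cv2.imwrite(f'pics/{name}.png',cv2.resize(im[y0:y1,x0:x1],None,fx=scale,fy=scale,interpolation=cv2.INTER_CUBIC))
def RM(p):
    r=np.array(p['rotation'],float)
    return r if r.shape==(3,3) else R.from_quat(r).as_matrix()
def ray(cam,uv):
    p=robot.camera_params(cam)
    n=cv2.undistortPoints(np.array([[uv]],float),np.array(p['mtx']),np.array(p['D']))[0,0]
    d=RM(p)@np.r_[n,1]; return np.array(p['origin']),d
def onz(cam,uv,z):
    o,d=ray(cam,uv); return o+d*(z-o[2])/d[2]
def proj(cam,P):
    p=robot.camera_params(cam); r=RM(p); P=np.atleast_2d(P)
    c=(P-np.array(p['origin']))@r
    return cv2.projectPoints(c,np.zeros(3),np.zeros(3),np.array(p['mtx']),np.array(p['D']))[0][:,0]
E
python3 - <<'E'
from h import *
for c in('scene','top'):
    p=robot.camera_params(c); print(c,p)
    snap(c,c+'0',None,1)
a=cv2.imread('pics/scene0.png');b=cv2.imread('pics/top0.png')
cv2.imwrite('pics/both.png',cv2.resize(np.vstack([a,b]),(800,1200)))
print(robot.get_obs())
E
```

```text
scene {'mtx': array([[369.29841518,   0.        , 255.79780929],
       [  0.        , 369.29841518, 193.2491451 ],
       [  0.        ,   0.        ,   1.        ]]), 'D': array([-0.06295904,  0.        ,  0.        ,  0.        ,  0.        ]), 'origin': array([0.91612202, 0.51968297, 0.55500469]), 'rotation': array([ 0.28268045,  0.83387845, -0.44550729, -0.16205478])}
top {'mtx': array([[473.92344968,   0.        , 247.89005248],
       [  0.        , 473.92344968, 190.30326227],
       [  0.        ,   0.        ,   1.        ]]), 'D': array([0.00339424, 0.        , 0.        , 0.        , 0.        ]), 'origin': array([ 0.2550132 , -0.00577911,  1.16260736]), 'rotation': array([-0.69475408,  0.71312876, -0.06804416,  0.06429721])}
{'time': 0.1, 'q': array([ 1.14148667e+00,  5.28405004e-01,  1.43376823e+00,  8.81701003e-07,
        1.18142284e+00, -1.78502492e-01]), 'joint_velocities': array([ 2.57603716e-03, -3.77420977e-04, -5.42705189e-03,  5.32990159e-04,
       -2.53482662e-06,  3.67093784e-04]), 'joint_torque': array([-2.59615399e-04, -4.40985775e+01, -1.77149999e+01,  6.34933147e-02,
        5.33717754e-02, -6.72245142e-05]), 'position': array([0.15480364, 0.60482904, 0.21665186]), 'tool_rot': array([ 1.25075260e-01,  9.92146751e-01, -9.55683691e-04, -3.00150016e-04]), 'ft_force': array([0.03757022, 0.23158296, 0.21695196]), 'moment': array([ 0.01483471, -0.02544181, -0.0364946 ]), 'grip_width': 0.08725145642789484}
```

View pics/top0.png

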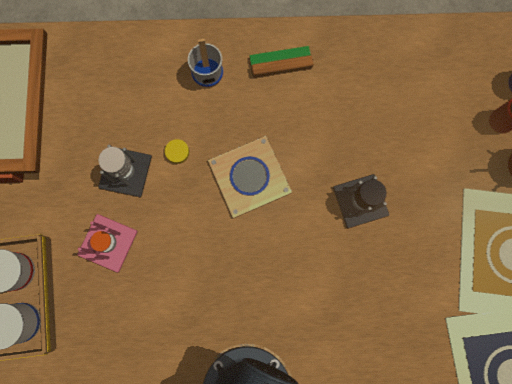

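View pics/scene0.png

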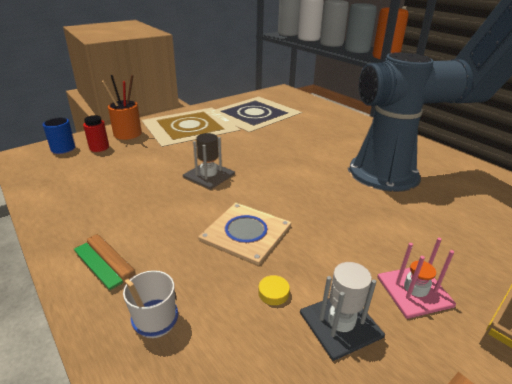

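The top view shows the white stack at (115,161) on a dark base, the slate twin at (362,200), the empty-topped pink look-alike at (107,242), the yellow disc at (177,151) and the ring at (249,176). In the scene view the white stack is at (350,285), slate at (207,155), pink at (420,280), yellow at (274,290) and the ring at (246,230). By description I choose the white one at top (115,161), and will check it in a close crop.

```bash
python3 - <<'E'
from h import *
crop('top0','t',(85,130,165,210),5); crop('scene0','s',(290,245,390,365),4)
a=cv2.imread('pics/t.png');b=cv2.imread('pics/s.png')
print(a.shape,b.shape)
b=cv2.resize(b,(400,480)); o=np.zeros((480,800,3),np.uint8); o[:400,:400]=a; o[:,400:]=b; cv2.imwrite('pics/c1.png',o)
E
```

```text
(400, 400, 3) (480, 400, 3)
```

View pics/c1.png

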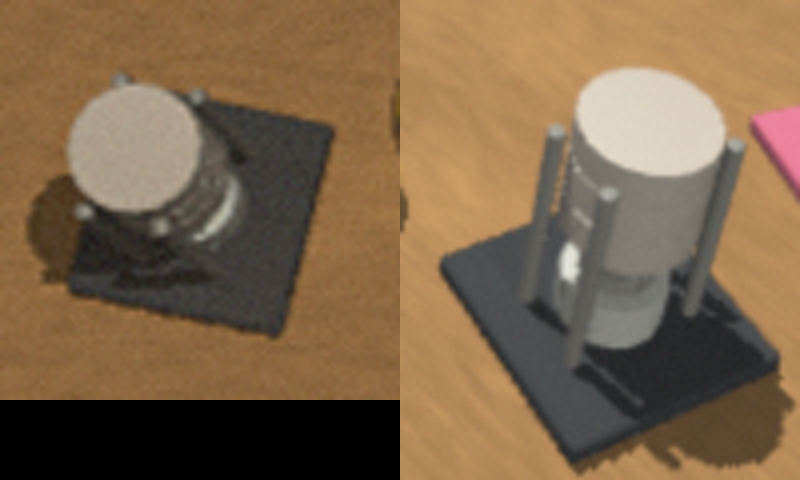

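The crop confirms the white stack on a dark base: disc top centred at top-pixel about (111.8,159.6), post tops at about (109.4,145.8), (124.4,149.4), (117.4,175.6), (101.8,172.2). I'll compute poses now.

```bash
cat >> h.py <<'E'
def tri(ut,us):
    (o1,d1),(o2,d2)=ray('top',ut),ray('scene',us)
    s=np.linalg.lstsq(np.c_[d1,-d2],o2-o1,rcond=None)[0]
    a,b=o1+d1*s[0],o2+d2*s[1]; return (a+b)/2,np.linalg.norm(a-b)
E
python3 - <<'E'
from h import *
u=lambda X,Y:((X+.5)/5-.5+85,(Y+.5)/5-.5+130)
P=np.array([onz('top',u(*c),.118) for c in((122,79),(197,97),(162,228),(84,211))])
print('posts',P.round(4),'c',P.mean(0).round(4))
e=(P[0]+P[1]-P[2]-P[3])[:2]; f=(P[0]+P[3]-P[1]-P[2])[:2]
print('yaw',np.degrees(np.arctan2(e[1],e[0])),np.degrees(np.arctan2(f[1],f[0]))-90, np.linalg.norm(e)/2,np.linalg.norm(f)/2)
B=np.array([onz('top',u(*c),.012) for c in((334,128),(278,335),(70,290))])
print('base c (diag)',((B[0]+B[2])/2).round(4)); d=B[0]-B[1]; print('base yaw',np.degrees(np.arctan2(d[1],d[0])))
us=(352.25-.4,275.1)
print('disc tri',tri(u(134,148),us)); print('disc@.124',onz('top',u(134,148),.124),onz('scene',us,.124))
for z in(.114,.124,.134):
    t=np.linspace(0,2*np.pi,73); c=onz('top',u(134,148),z)
    Q=proj('scene',c+.03*np.c_[np.cos(t),np.sin(t),0*t]); print(z,(Q.min(0)),Q.max(0),'seen x',290+174/4,290+325/4,'y',245+68/4,245+177/4)
# ring: blue mask ellipse
im=cv2.imread('pics/raw_top0.png')[130:220,205:295].astype(int)
m=((im[:,:,0]-im[:,:,2])>40).astype(np.uint8); c=max(cv2.findContours(m,0,cv2.CHAIN_APPROX_NONE)[0],key=len)
el=cv2.fitEllipse(c); print(el); r=(el[0][0]+205,el[0][1]+130); print('ring',onz('top',r,.016))
im=cv2.imread('pics/raw_scene0.png')[190:270,190:300].astype(int)
m=((im[:,:,0]-im[:,:,2])>20).astype(np.uint8); c=max(cv2.findContours(m,0,cv2.CHAIN_APPROX_NONE)[0],key=len)
el=cv2.fitEllipse(c); print(el); r=(el[0][0]+190,el[0][1]+190); print('ring s',onz('scene',r,.014))
r=R.from_quat(robot.get_obs()['tool_rot']).as_matrix(); print(r.round(3))
E
```

```text
posts [[0.5655 0.3001 0.118 ]
 [0.5561 0.2657 0.118 ]
 [0.4953 0.2801 0.118 ]
 [0.5041 0.3155 0.118 ]] c [0.5302 0.2904 0.118 ]
yaw -13.703947856183033 -14.59042909645079 0.06288398539441502 0.03601905673541965
base c (diag) [0.5291 0.2891 0.012 ]
base yaw -14.131255750371512
disc tri (array([0.53122117, 0.29093442, 0.12567947]), np.float64(0.0014695028209846537))
disc@.124 [0.53126087 0.292031   0.124     ] [0.53019294 0.28947085 0.124     ]
0.114 [333.16666843 269.11316263] [370.88811661 297.00157932] seen x 333.5 371.25 y 262.0 289.25
0.124 [333.81345701 263.12565068] [371.70711673 290.63961209] seen x 333.5 371.25 y 262.0 289.25
0.134 [334.4628424  257.08737984] [372.53245244 284.21577749] seen x 333.5 371.25 y 262.0 289.25
((44.188472747802734, 45.4446907043457), (37.238529205322266, 38.04778289794922), 92.33601379394531)
ring [ 0.50975121 -0.01897699  0.016     ]
((55.68394470214844, 38.297576904296875), (25.928972244262695, 41.285865783691406), 89.68821716308594)
ring s [ 0.51312925 -0.01778367  0.014     ]
[[-0.969  0.248 -0.001]
 [ 0.248  0.969 -0.002]
 [ 0.    -0.002 -1.   ]]
```

Disc top is at about (0.531, 0.291, 0.1255) with yaw −14.1°, which the tool already matches. The ring is at about (0.511, −0.0185). Starting the approach, rising first.

Call:
{"name": "apply_moves", "arguments": {
  "series": [
    [0,0,-4,0,0,0,1],
    [-3,-1.5,-6,0,0,0,1],
    [-6.6,-3.2,-6,0,0,0,1],
    [-10.2,-4.9,-6,0,0,0,1],
    [-13.8,-6.6,-6,0,0,0,1]
  ],
  "newtons": 20
}}

```text
time: 0.52
position: [0.273, 0.5062, 0.2778]
tool_rot: [0.124, 0.992, 0.0, 0.0]
ft_force: [0.5, -0.3, -0.1]
grip_width: 0.0874
```

Call:
{"name": "apply_moves", "arguments": {
  "series": [
    [-3.6,-1.7,0,0,0,0,1],
    [-7.2,-3.4,0,0,0,0,1],
    [-10.8,-5.1,0,0,0,0,1],
    [-14.4,-6.8,0,0,0,0,1],
    [-18,-8.6,0,0,0,0,1]
  ]
}}

```text
time: 0.93
position: [0.4264, 0.3778, 0.2772]
tool_rot: [0.125, 0.992, -0.0, -0.0]
ft_force: [-0.1, 0.3, 1.8]
grip_width: 0.0869
```

Call:
{"name": "apply_moves", "arguments": {
  "series": [
    [-3.4,-1.6,0,0,0,0,1],
    [-6.8,-3.2,0,0,0,0,1],
    [-10.2,-4.8,0,0,0,0,1],
    [-12.4,-5.9,0,0,0,0,1],
    [-12.4,-5.9,0,0,0,0,1]
  ]
}}

```text
time: 1.35
position: [0.5352, 0.2875, 0.2769]
tool_rot: [0.128, 0.992, -0.001, 0.001]
ft_force: [-0.5, -0.0, 0.7]
grip_width: 0.0875
```

```bash
cat > st.py <<'E'
from h import *
def rel(T):
    o=robot.get_obs(); r=R.from_quat(o['tool_rot']).as_matrix()
    print('t',round(o['time'],2),'p',o['position'].round(4),'w',round(o['grip_width'],4),'f',o['ft_force'].round(2),'yaw y',np.degrees(np.arctan2(-r[0,1],r[1,1])).round(2),'tz',r[:,2].round(4))
    print('tool-axis shift cm',(r.T@(np.array(T)-o['position'])*100).round(2))
E
python3 - <<'E'
from st import *
snap('top','t1');snap('scene','s1')
rel([.5308,.291,.131])
crop('t1','ta',(60,110,160,210),4); crop('s1','sa',(260,180,400,360),3)
a=cv2.imread('pics/ta.png');b=cv2.imread('pics/sa.png')
o=np.zeros((540,800,3),np.uint8); o[:400,:380]=a[:,:380]; o[:,380:]=b; cv2.imwrite('pics/c2.png',o)
E
```

```text
t 1.45 p [0.531  0.2905 0.2768] w 0.0869 f [-0.59  0.97 -0.03] yaw y -14.51 tz [-0.002  0.    -1.   ]
tool-axis shift cm [ 0.    0.05 14.58]
```

View pics/c2.png

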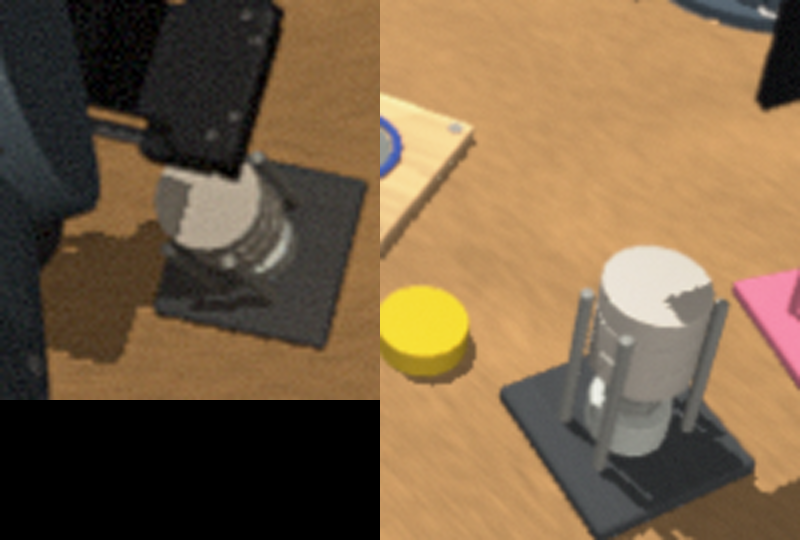

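The crop shows the white stack undisturbed (disc top at scene px about (352,276)), with the gripper overhead on the edge of the picture. I'll check where the fingertips should project, then descend partway.

Call:
{"name": "apply_moves", "arguments": {
  "series": [
    [0,0,3.5,0,0,0,1],
    [0,0,7,0,0,0,1],
    [0,0.05,9,0,0,0,1],
    [0,0.05,9,0,0,0,1],
    [0,0.05,9,0,0,0,1]
  ]
}}

```text
time: 1.87
position: [0.5291, 0.2927, 0.1867]
tool_rot: [0.124, 0.992, -0.001, -0.002]
ft_force: [0.9, -0.4, 0.5]
grip_width: 0.087
```

```bash
python3 - <<'E'
from st import *
snap('scene','s2',(270,130,470,330),3)
rel([.5308,.291,.131])
o=robot.get_obs(); r=R.from_quat(o['tool_rot']).as_matrix()
for y in(-.0435,.0435): 
  for x in(-.0095,.0095): print('tip',x,y,proj('scene',o['position']+r@[x,y,.019]))
E
```

```text
t 1.92 p [0.5306 0.293  0.1883] w 0.0869 f [-0.05  0.08 -0.21] yaw y -14.28 tz [ 4.e-04  4.e-04 -1.e+00]
tool-axis shift cm [-0.06 -0.19  5.73]
tip -0.0095 -0.0435 [[337.13068941 240.01142298]]
tip 0.0095 -0.0435 [[346.87747949 237.04449616]]
tip -0.0095 0.0435 [[371.27877168 276.52021898]]
tip 0.0095 0.0435 [[381.70336234 272.70769441]]
```

View pics/s2.png

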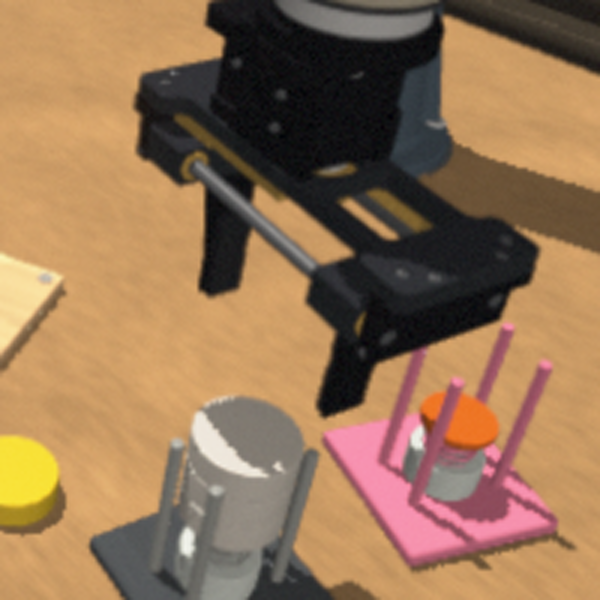

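The scene crop shows finger tips at about px (343,227) and (383,267), roughly 12 px higher than projected from the reported pose. That is either about 20 mm in height or a horizontal offset, so I'll check with the top camera before descending.

```bash
python3 - <<'E'
from st import *
snap('top','t3',(50,90,190,230),4); snap('scene','s3')
rel([.5308,.291,.131])
print(np.abs(cv2.imread('pics/raw_s3.png').astype(int)-cv2.imread('pics/raw_s2.png')).mean())
p=np.array([.5306,.2915,.1875]); r=R.from_quat(robot.get_obs()['tool_rot']).as_matrix()
for n,z in(('tip',.019),('tcp',0),('body',-.051)):
  for y in(-.095,-.0585,-.0435,.0435,.0585,.095):
    a=p+r@[-.0095,y,z]; print(n,y,'top crop',((proj('top',a)[0]-[50,90])*4).round(),'scene crop',((proj('scene',a)[0]-[270,130])*3).round())
E
```

```text
t 2.02 p [0.5319 0.2929 0.1897] w 0.087 f [-0.29  0.51  1.05] yaw y -14.31 tz [ 0.0037  0.0014 -1.    ]
tool-axis shift cm [ 0.08 -0.23  5.86]
2.09287346733941
tip -0.095 top crop [398. 279.] scene crop [148. 276.]
tip -0.0585 top crop [333. 264.] scene crop [184. 313.]
tip -0.0435 top crop [306. 258.] scene crop [199. 330.]
tip 0.0435 top crop [151. 223.] scene crop [301. 439.]
tip 0.0585 top crop [124. 217.] scene crop [321. 460.]
tip 0.095 top crop [ 60. 203.] scene crop [373. 516.]
tcp -0.095 top crop [391. 270.] scene crop [152. 249.]
tcp -0.0585 top crop [324. 255.] scene crop [188. 286.]
tcp -0.0435 top crop [297. 249.] scene crop [204. 302.]
tcp 0.0435 top crop [139. 214.] scene crop [309. 410.]
tcp 0.0585 top crop [112. 207.] scene crop [330. 431.]
tcp 0.095 top crop [ 46. 193.] scene crop [383. 487.]
body -0.095 top crop [370. 244.] scene crop [163. 172.]
body -0.0585 top crop [300. 229.] scene crop [202. 207.]
body -0.0435 top crop [272. 222.] scene crop [219. 223.]
body 0.0435 top crop [106. 185.] scene crop [332. 327.]
body 0.0585 top crop [ 77. 179.] scene crop [354. 348.]
body 0.095 top crop [  8. 163.] scene crop [413. 402.]
```

View pics/t3.png

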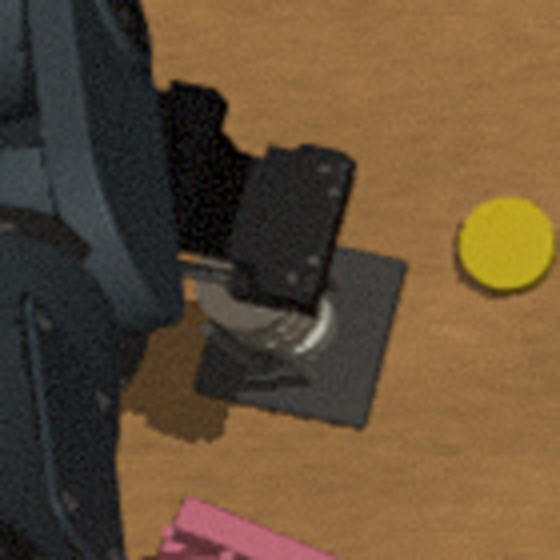

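```bash
python3 - <<'E'
from st import *
T=lambda x,y:(x/4+50-.4,y/4+90-.4); S=lambda x,y:(x/3+270-.33,y/3+130-.33)
p=np.array([.531,.2925,.188]); r=R.from_quat(robot.get_obs()['tool_rot']).as_matrix()
for t,s in(((355,160),(142,80)),((318,310),(215,66))):
    P,e=tri(T(*t),S(*s)); print(P.round(4),e.round(4),'in tool',(r.T@(P-p)).round(4))
for y in (-.095,.095):
  for x in(-.0375,.0375):
    for z in(-.051,-.07,-.09): a=p+r@[x,y,z]; print(y,x,z,'top',((proj('top',a)[0]-[50,90])*4).round(),'scene',((proj('scene',a)[0]-[270,130])*3).round())
E
```

```text
[0.5402 0.1929 0.3003] 0.0023 in tool [-0.0339 -0.094  -0.1124]
[0.4766 0.202  0.2918] 0.0205 in tool [ 0.03   -0.1009 -0.1041]
-0.095 -0.0375 -0.051 top [383. 191.] scene [119. 183.]
-0.095 -0.0375 -0.07 top [375. 180.] scene [123. 152.]
-0.095 -0.0375 -0.09 top [366. 168.] scene [127. 118.]
-0.095 0.0375 -0.051 top [343. 332.] scene [236. 155.]
-0.095 0.0375 -0.07 top [335. 324.] scene [242. 125.]
-0.095 0.0375 -0.09 top [325. 314.] scene [248.  93.]
0.095 -0.0375 -0.051 top [ 22. 111.] scene [362. 422.]
0.095 -0.0375 -0.07 top [ 7. 98.] scene [373. 387.]
0.095 -0.0375 -0.09 top [-10.  84.] scene [385. 349.]
0.095 0.0375 -0.051 top [-22. 250.] scene [498. 372.]
0.095 0.0375 -0.07 top [-38. 240.] scene [511. 338.]
0.095 0.0375 -0.09 top [-56. 229.] scene [526. 300.]
```

Triangulated gripper corners agree with the reported pose in x and y to a few millimetres. Only the height of the tips is in doubt, so I'll descend to the planned height. The open fingers clear everything there, so it is safe to look again before closing.

Call:
{"name": "apply_moves", "arguments": {
  "series": [
    [0,-0.1,2,0,0,0,1],
    [0,-0.2,4,0,0,0,1],
    [0,-0.2,5.7,0,0,0,1],
    [0,-0.2,5.7,0,0,0,1],
    [0,-0.2,5.7,0,0,0,1]
  ]
}}

```text
time: 2.43
position: [0.5309, 0.2902, 0.1314]
tool_rot: [0.125, 0.992, 0.0, 0.0]
ft_force: [-0.8, -0.1, 0.3]
grip_width: 0.0872
```

```bash
python3 - <<'E'
from st import *
for i in range(3): rel([.5308,.291,.131]); robot.camera('top')
snap('scene','s4',(310,210,410,330),5)
o=robot.get_obs(); r=R.from_quat(o['tool_rot']).as_matrix()
p=np.array([.5308,.291,.131])
for z in(.019,.009,0):
  for y in(-.0585,-.0435,.0435,.0585): print(z,y,[((proj('scene',p+r@[x,y,z])[0]-[310,210])*5).round() for x in(-.0095,.0095)])
E
```

```text
t 2.43 p [0.5309 0.2902 0.1314] w 0.0872 f [-0.84 -0.07  0.32] yaw y -14.36 tz [ 8.e-04  3.e-04 -1.e+00]
tool-axis shift cm [0.03 0.08 0.04]
t 2.48 p [0.5316 0.2904 0.1322] w 0.0872 f [0.12 1.23 0.36] yaw y -14.36 tz [ 2.7e-03  9.0e-04 -1.0e+00]
tool-axis shift cm [0.09 0.04 0.12]
t 2.53 p [0.5319 0.2905 0.1325] w 0.087 f [-0.97  0.39  0.93] yaw y -14.36 tz [ 0.0036  0.0013 -1.    ]
tool-axis shift cm [0.12 0.02 0.15]
0.019 -0.0585 [array([ 83., 248.]), array([129., 233.])]
0.019 -0.0435 [array([107., 276.]), array([153., 261.])]
0.019 0.0435 [array([264., 461.]), array([313., 442.])]
0.019 0.0585 [array([294., 498.]), array([344., 477.])]
0.009 -0.0585 [array([ 87., 226.]), array([133., 212.])]
0.009 -0.0435 [array([111., 255.]), array([158., 239.])]
0.009 0.0435 [array([270., 439.]), array([320., 420.])]
0.009 0.0585 [array([301., 475.]), array([351., 455.])]
0 -0.0585 [array([ 90., 207.]), array([137., 192.])]
0 -0.0435 [array([115., 235.]), array([162., 220.])]
0 0.0435 [array([275., 419.]), array([326., 400.])]
0 0.0585 [array([307., 455.]), array([358., 435.])]
```

View pics/s4.png

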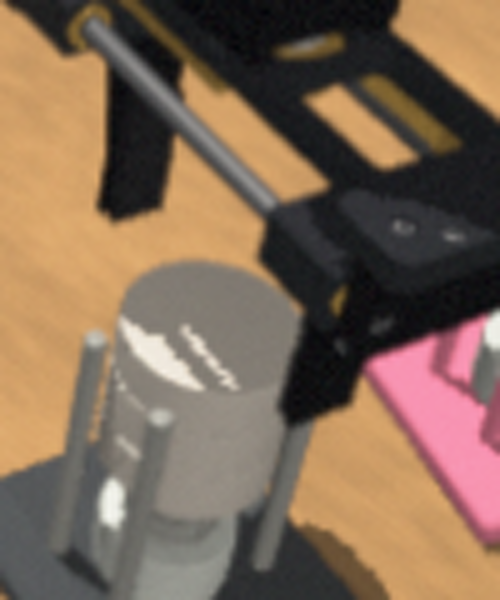

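The picture shows finger tips (left at crop (118,220), right at (298,424)) that look about 25 mm higher than the reported TCP implies, so above the disc. A light partial close settles it: the fingers stop at 60 mm if they are at the disc and pass it if they are above.

Call:
{"name": "apply_moves", "arguments": {
  "series": [
    [0,0,0,0,0,0,0.62],
    [0,0,0,0,0,0,0.62],
    [0,0,0,0,0,0,0.62],
    [0,0,0,0,0,0,0.62],
    [0,0,0,0,0,0,0.62]
  ],
  "newtons": 5
}}

```text
time: 3.05
position: [0.5305, 0.2899, 0.1306]
tool_rot: [0.125, 0.992, 0.0, 0.0]
ft_force: [0.1, 0.9, 0.1]
grip_width: 0.0613
```

```bash
python3 - <<'E'
from st import *
rel([.5308,.291,.131]); print(robot.get_obs()['q'].round(3))
E
```

```text
t 3.05 p [0.5305 0.2899 0.1306] w 0.0613 f [0.13 0.86 0.1 ] yaw y -14.37 tz [ 1.e-04  0.e+00 -1.e+00]
tool-axis shift cm [ 0.    0.11 -0.04]
[ 0.315  0.608  1.564 -0.     0.969 -1.005]
```

Call:
{"name": "apply_moves", "arguments": {
  "series": [
    [0,0,0,0,0,0,0.62],
    [0,0,0,0,0,0,0.62],
    [0,0,0,0,0,0,0.62]
  ]
}}

```text
time: 3.3
position: [0.5305, 0.2899, 0.1305]
tool_rot: [0.125, 0.992, -0.0, -0.0]
ft_force: [0.5, 0.9, -0.4]
grip_width: 0.0551
```

```bash
python3 - <<'E'
from st import *
snap('scene','s5',(310,210,410,330),5)
rel([.5308,.291,.131])
E
```

```text
t 3.35 p [0.5305 0.2899 0.1305] w 0.0542 f [ 0.51 -0.64 -0.61] yaw y -14.37 tz [-1.e-04 -1.e-04 -1.e+00]
tool-axis shift cm [-0.    0.12 -0.05]
```

View pics/s5.png

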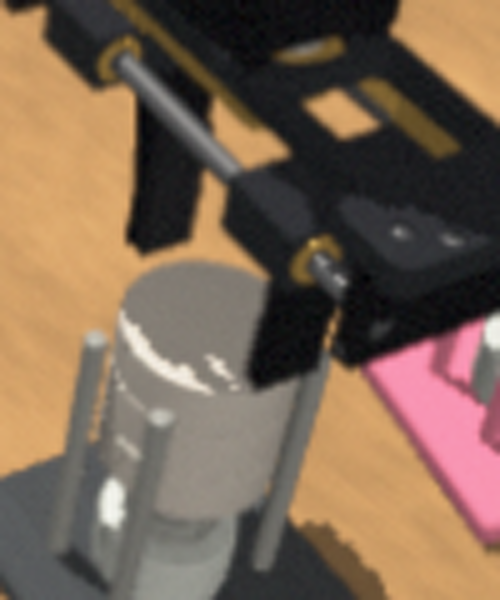

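The fingers closed to 54 mm, so the tips are indeed above the disc and the reported TCP height is about 2–2.5 cm off the actual tip. In the crop, tips are at (147,253) left and (250,382) right. I'll fit the real tip offset from these pixels.

```bash
python3 - <<'E'
from st import *
from scipy.optimize import least_squares
o=robot.get_obs(); r=R.from_quat(o['tool_rot']).as_matrix()
p=np.array([.5307,.2902,.131])
obs=[((118,220),-.0095,-.0435),((160,205),.0095,-.0435),((283,410),-.0095,.0435),((147,253),-.0095,-.0273),((190,238),.0095,-.0273),((250,382),-.0095,.0273)]
U=np.array([[(a+.5)/5-.5+310,(b+.5)/5-.5+210] for (a,b),_,_ in obs])
L=lambda d:np.array([p+r@(np.array([x,y,0])+d) for _,x,y in obs])
s=least_squares(lambda d:(proj('scene',L(d))-U).ravel(),np.zeros(3)); print('3dof (tool m)',s.x.round(4),s.fun.round(1))
s=least_squares(lambda d:(proj('scene',L(np.r_[0,0,d]))-U).ravel(),np.zeros(1)); print('z only',s.x.round(4),s.fun.round(1))
E
```

```text
3dof (tool m) [-0.0129  0.0138 -0.0226] [-0.7  0.3  0.8  0.2  0.1  0.8 -0.7  0.2  0.7 -0.  -0.2 -1.4]
z only [-0.005] [-0.2  0.8  0.9  0.8 -0.9 -0.4 -0.5  0.5  0.6  0.3 -0.8 -2.2]
```

Tips are about 24 mm above nominal (real tip z is about reported TCP z + 5 mm), and x, y fit well. I'll reopen, then descend 2.4 cm so the tips reach about 13 mm below the disc's top.

Call:
{"name": "apply_moves", "arguments": {
  "series": [
    [0,0,0,0,0,0,1],
    [0,0,0,0,0,0,1],
    [0,0,0,0,0,0,1],
    [0,0,0,0,0,0,1],
    [0,0,0,0,0,0,1]
  ]
}}

```text
time: 3.77
position: [0.5305, 0.2899, 0.1305]
tool_rot: [0.125, 0.992, -0.0, -0.0]
ft_force: [-0.2, -0.0, -0.1]
grip_width: 0.0799
```

Call:
{"name": "apply_moves", "arguments": {
  "series": [
    [0,0.1,0,0,0,0,1],
    [0,0.1,1,0,0,0,1],
    [0,0.1,2,0,0,0,1],
    [0,0.1,2.4,0,0,0,1],
    [0,0.1,2.4,0,0,0,1]
  ]
}}

```text
time: 4.18
position: [0.5293, 0.2903, 0.1044]
tool_rot: [0.125, 0.992, -0.001, -0.002]
ft_force: [0.2, -0.2, -0.4]
grip_width: 0.0869
```

```bash
python3 - <<'E'
from st import *
snap('scene','s6',(310,210,410,330),5)
rel([.5308,.291,.107])
E
```

```text
t 4.23 p [0.5299 0.2906 0.1052] w 0.087 f [-1.17 -0.1   0.  ] yaw y -14.37 tz [-2.6e-03 -9.0e-04 -1.0e+00]
tool-axis shift cm [-0.08  0.07 -0.18]
```

View pics/s6.png

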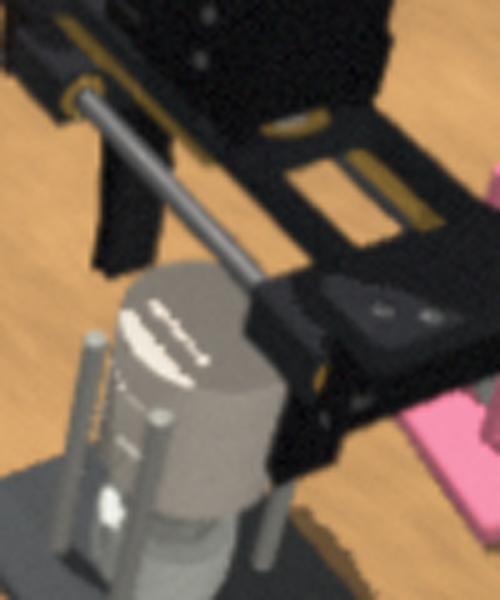

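Tips are now at crop (112,277) left and about (272,476) right, at about z 0.110, just above the top blank's underside. I'll raise 2 mm for margin and close.

Call:
{"name": "apply_moves", "arguments": {
  "series": [
    [0,0,-0.2,0,0,0,1],
    [0,0,-0.2,0,0,0,0.6],
    [0,0,-0.2,0,0,0,0.6],
    [0,0,-0.2,0,0,0,0.6],
    [0,0,-0.2,0,0,0,0.6]
  ],
  "newtons": 15
}}

```text
time: 4.65
position: [0.5309, 0.2909, 0.1089]
tool_rot: [0.125, 0.992, 0.0, 0.0]
ft_force: [-0.3, -0.3, -0.9]
grip_width: 0.068
```

Call:
{"name": "apply_moves", "arguments": {
  "series": [
    [0,0,0,0,0,0,0.6],
    [0,0,0,0,0,0,0.6],
    [0,0,0,0,0,0,0.6],
    [0,0,0,0,0,0,0.6]
  ]
}}

```text
time: 4.98
position: [0.5308, 0.2909, 0.1086]
tool_rot: [0.125, 0.992, 0.0, 0.0]
ft_force: [-0.7, -0.2, 0.7]
grip_width: 0.0597
```

Call:
{"name": "apply_moves", "arguments": {
  "series": [
    [0,0,0,0,0,0,0.5],
    [0,0,-0.5,0,0,0,0.5],
    [0,0,-1.5,0,0,0,0.5],
    [0,0,-3,0,0,0,0.5],
    [0,0,-4.5,0,0,0,0.5]
  ]
}}

```text
time: 5.4
position: [0.5302, 0.2906, 0.1541]
tool_rot: [0.125, 0.992, -0.0, -0.001]
ft_force: [-0.1, -0.2, -1.3]
grip_width: 0.0596
```

Call:
{"name": "apply_moves", "arguments": {
  "series": [
    [0,0,-1,0,0,0,0.5],
    [0,0,-1.5,0,0,0,0.5],
    [0,0,-1.5,0,0,0,0.5]
  ]
}}

```text
time: 5.65
position: [0.5315, 0.2911, 0.1702]
tool_rot: [0.125, 0.992, 0.001, 0.001]
ft_force: [1.3, 0.0, -2.0]
grip_width: 0.0594
```

```bash
python3 - <<'E'
from st import *
snap('scene','s7',(310,180,410,330),4)
rel([.511,-.0185,.1685])
E
```

```text
t 5.7 p [0.5309 0.2909 0.1692] w 0.0595 f [-0.21  0.27 -1.92] yaw y -14.37 tz [ 1.e-03  3.e-04 -1.e+00]
tool-axis shift cm [ -5.75 -30.47   0.06]
```

View pics/s7.png

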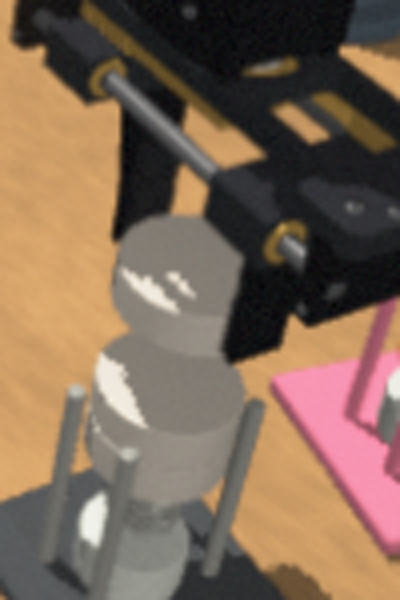

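The picture shows one blank gripped level, and the next white one risen to the top of the posts. Carrying it to the ring.

Call:
{"name": "apply_moves", "arguments": {
  "series": [
    [-0.2,-1.2,-0.5,0,0,0,0.5],
    [-0.7,-3.7,-1,0,0,0,0.5],
    [-1.3,-6.9,-1,0,0,0,0.5],
    [-1.9,-10.1,-1,0,0,0,0.5],
    [-2.5,-13.3,-1,0,0,0,0.5]
  ]
}}

```text
time: 6.12
position: [0.5207, 0.1539, 0.178]
tool_rot: [0.125, 0.992, -0.0, -0.001]
ft_force: [0.8, -0.8, -1.1]
grip_width: 0.0595
```

Call:
{"name": "apply_moves", "arguments": {
  "series": [
    [-0.6,-3.2,0,0,0,0,0.5],
    [-1.2,-6.4,0,0,0,0,0.5],
    [-1.8,-9.6,0,0,0,0,0.5],
    [-2.4,-12.8,0,0,0,0,0.5],
    [-2.9,-15.5,0,0,0,0,0.5]
  ]
}}

```text
time: 6.53
position: [0.5102, -0.0041, 0.178]
tool_rot: [0.125, 0.992, -0.0, -0.001]
ft_force: [-0.5, -0.6, -1.1]
grip_width: 0.0596
```

Call:
{"name": "apply_moves", "arguments": {
  "series": [
    [-0.2,-1.2,0,0,0,0,0.5],
    [-0.35,-1.7,2,0,0,0,0.5],
    [-0.35,-1.7,5,0,0,0,0.5],
    [-0.35,-1.7,8,0,0,0,0.5],
    [-0.35,-1.7,10,0,0,0,0.5]
  ]
}}

```text
time: 6.95
position: [0.509, -0.0188, 0.0764]
tool_rot: [0.125, 0.992, 0.0, -0.002]
ft_force: [0.3, -0.2, -1.6]
grip_width: 0.0598
```

```bash
python3 - <<'E'
from st import *
robot.camera('top'); snap('top','t8',(190,120,310,240),3); snap('scene','s8',(180,130,310,280),3)
rel([.511,-.0185,.016])
a=cv2.imread('pics/t8.png');b=cv2.imread('pics/s8.png'); o=np.zeros((450,750,3),np.uint8); o[:360,:360]=a; o[:,360:]=b; cv2.imwrite('pics/c8.png',o)
E
```

```text
t 7.1 p [ 0.509  -0.0185  0.0772] w 0.0595 f [-0.21  0.39 -0.77] yaw y -14.37 tz [-0.0049  0.0014 -1.    ]
tool-axis shift cm [-0.22  0.05  6.11]
```

View pics/c8.png

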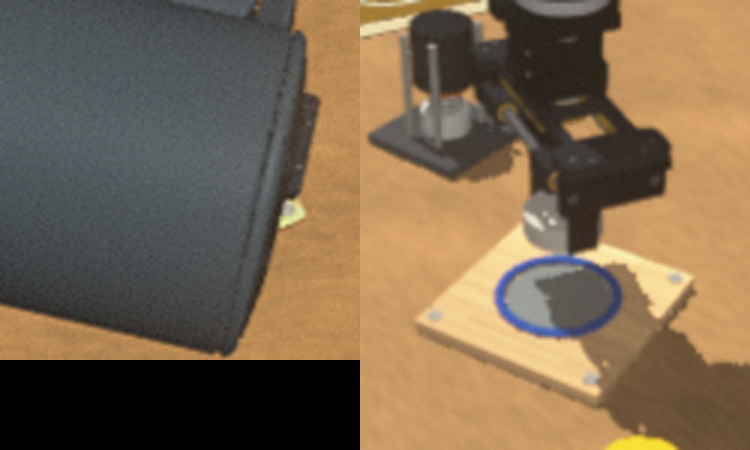

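The blank hangs level at crop (562,222), straight above the ring at (559,296). Descending, then slowing down near contact.

Call:
{"name": "apply_moves", "arguments": {
  "series": [
    [-0.2,0.05,1.5,0,0,0,0.5],
    [-0.2,0.05,3,0,0,0,0.5],
    [-0.2,0.05,4.5,0,0,0,0.5],
    [-0.2,0.05,5.2,0,0,0,0.5],
    [-0.2,0.05,5.2,0,0,0,0.5]
  ]
}}

```text
time: 7.52
position: [0.5128, -0.0187, 0.0265]
tool_rot: [0.125, 0.992, 0.0, -0.0]
ft_force: [0.8, -0.0, -2.4]
grip_width: 0.0594
```

```bash
python3 - <<'E'
from st import *
robot.camera('scene'); robot.camera('scene'); rel([.511,-.0185,.015]); snap('scene','s9',(180,170,310,280),6)
im=cv2.imread('pics/raw_s9.png')[190:270,190:300].astype(int)
m=((im[:,:,0]-im[:,:,2])>20).astype(np.uint8); print('blue px',m.sum())
o=robot.get_obs();t=np.linspace(0,2*np.pi,73)
for z in(-.003,.017):
  Q=proj('scene',o['position']+[0,0,z]+.03*np.c_[np.cos(t),np.sin(t),0*t]); print('disc expected raw px',Q.min(0).round(1),Q.max(0).round(1))
g=cv2.imread('pics/raw_s9.png').max(2)
for y in range(208,252,4): print(y,g[y,222:274:3])
E
```

```text
t 7.62 p [ 0.5135 -0.0189  0.0275] w 0.0595 f [ 0.16 -0.7  -2.08] yaw y -14.35 tz [ 1.4e-03 -3.0e-04 -1.0e+00]
tool-axis shift cm [ 0.25 -0.02  1.25]
blue px 197
disc expected raw px [232.2 216.7] [258.1 232.8]
disc expected raw px [232.  209.9] [258.3 225.8]
208 [205 205 224 249 206  61  66  74  62  62  61  56  58  55  54  51  48  49]
212 [217 241 249 249 206 103  82  79  57  58  56  55  51  53  51  49  49  54]
216 [247 249 249 247 137 135 133  92  57  76  54  51  53  53  53  61 108 194]
220 [245 247 217 109 231 182 193 102  55  57  55  55  78  97 166 248 248 247]
224 [248 222 158 153 142 208 143 138  97  54  58  61  95 100  96 231 248 249]
228 [246 177 134 160 137 145 151 153 108  58  56  56  92  89  94 120 244 247]
232 [245 192 172 163 126  96 103 126  97  70  79  89  90  87  98 127 159 152]
236 [243 243 157 183 163 135  97  93  92  94  91  89  88 101 122 154 149 141]
240 [244 241 239 239 174 166 177 176 101 101 104 107 110 152 153 151 150 152]
244 [243 242 243 244 243 240 243 244 218 139 146 147 143 140 142 147 150 152]
248 [160 205 240 245 243 241 244 244 242 195 160 146 140 140 146 142 140 120]
```

Call:
{"name": "apply_moves", "arguments": {
  "series": [
    [0.1,0,0.3,0,0,0,0.5],
    [0.1,0,0.6,0,0,0,0.5],
    [0.1,0,0.8,0,0,0,0.5],
    [0.1,0,0.8,0,0,0,0.5],
    [0.1,0,0.8,0,0,0,0.5]
  ]
}}

```text
time: 8.08
position: [0.5118, -0.0186, 0.0185]
tool_rot: [0.125, 0.992, 0.0, -0.0]
ft_force: [-0.3, -0.4, -1.0]
grip_width: 0.0594
```

Call:
{"name": "apply_moves", "arguments": {
  "series": [
    [0,0,0.05,0,0,0,0.5],
    [0,0,0.1,0,0,0,0.5],
    [0,0,0.15,0,0,0,0.5],
    [0,0,0.2,0,0,0,0.5],
    [0,0,0.2,0,0,0,0.5]
  ]
}}

```text
time: 8.5
position: [0.5118, -0.0186, 0.0165]
tool_rot: [0.125, 0.992, 0.0, -0.0]
ft_force: [-0.4, -0.5, -1.9]
grip_width: 0.0597
```

Call:
{"name": "apply_moves", "arguments": {
  "series": [
    [0,0,0.03,0,0,0,0.5],
    [0,0,0.06,0,0,0,0.5],
    [0,0,0.1,0,0,0,0.5],
    [0,0,0.1,0,0,0,0.5]
  ]
}}

```text
time: 8.83
position: [0.5118, -0.0186, 0.0155]
tool_rot: [0.125, 0.992, -0.0, -0.0]
ft_force: [-0.4, -0.5, -0.0]
grip_width: 0.0597
```

Call:
{"name": "apply_moves", "arguments": {
  "series": [
    [0,0,0.03,0,0,0,0.5],
    [0,0,0.05,0,0,0,0.5],
    [0,0,0.05,0,0,0,0.5]
  ]
}}

```text
time: 9.08
position: [0.5118, -0.0186, 0.015]
tool_rot: [0.125, 0.992, -0.0, -0.0]
ft_force: [-0.7, -0.2, -1.9]
grip_width: 0.0596
```

```bash
python3 - <<'E'
from st import *
for i in range(4): print(robot.get_obs()['ft_force'].round(2)); robot.camera('scene')
rel([.511,-.0185,.015])
E
```

```text
[-0.75 -0.24 -1.93]
[-0.53 -0.12 -1.73]
[-0.23 -0.55 -0.73]
[ 0.1   0.54 -0.87]
t 9.28 p [ 0.5119 -0.0186  0.0151] w 0.0595 f [-0.13  0.77 -1.65] yaw y -14.37 tz [ 1.e-04 -0.e+00 -1.e+00]
tool-axis shift cm [ 0.09 -0.01  0.01]
```

Force still averages about −1.4 N (the blank's weight), so it is still hanging. Continuing down in 0.5–1 mm steps.

Call:
{"name": "apply_moves", "arguments": {
  "series": [
    [0,0,0.03,0,0,0,0.5],
    [0,0,0.06,0,0,0,0.5],
    [0,0,0.1,0,0,0,0.5],
    [0,0,0.1,0,0,0,0.5]
  ]
}}

```text
time: 9.62
position: [0.5118, -0.0186, 0.014]
tool_rot: [0.125, 0.992, 0.0, -0.0]
ft_force: [-0.1, -0.3, -1.6]
grip_width: 0.0595
```

Call:
{"name": "apply_moves", "arguments": {
  "series": [
    [0,0,0.03,0,0,0,0.5],
    [0,0,0.05,0,0,0,0.5],
    [0,0,0.05,0,0,0,0.5]
  ]
}}

```text
time: 9.87
position: [0.5118, -0.0186, 0.0135]
tool_rot: [0.125, 0.992, 0.0, -0.0]
ft_force: [-0.7, -0.4, -1.4]
grip_width: 0.0596
```

```bash
python3 - <<'E'
from st import *
f=[]
for i in range(5): f.append(robot.get_obs()['ft_force'][2]); robot.camera('scene')
print(np.round(f,2)); rel([.511,-.0185,.015])
E
```

```text
[-1.4  -1.28 -1.47 -1.61 -1.83]
t 10.12 p [ 0.5119 -0.0186  0.0135] w 0.0595 f [ 0.46  0.2  -2.5 ] yaw y -14.37 tz [-0. -0. -1.]
tool-axis shift cm [ 0.09 -0.01 -0.15]
```

Call:
{"name": "apply_moves", "arguments": {
  "series": [
    [0,0,0.03,0,0,0,0.5],
    [0,0,0.06,0,0,0,0.5],
    [0,0,0.06,0,0,0,0.5]
  ]
}}

```text
time: 10.37
position: [0.5118, -0.0186, 0.0129]
tool_rot: [0.125, 0.992, 0.0, -0.0]
ft_force: [-0.2, -0.2, -1.0]
grip_width: 0.0598
```

Call:
{"name": "apply_moves", "arguments": {
  "series": [
    [0,0,0.03,0,0,0,0.5],
    [0,0,0.06,0,0,0,0.5],
    [0,0,0.06,0,0,0,0.5]
  ]
}}

```text
time: 10.62
position: [0.5119, -0.0186, 0.0127]
tool_rot: [0.125, 0.992, -0.0, 0.0]
ft_force: [-0.2, 0.3, 3.1]
grip_width: 0.0594
```

Call:
{"name": "apply_moves", "arguments": {
  "series": [
    [0,0,0.03,0,0,0,0.5],
    [0,0,0.06,0,0,0,0.5],
    [0,0,0.06,0,0,0,0.5]
  ]
}}

```text
time: 10.87
position: [0.5119, -0.0186, 0.0126]
tool_rot: [0.125, 0.992, -0.0, 0.0]
ft_force: [-1.2, 0.4, 8.2]
grip_width: 0.0595
```

```bash
python3 - <<'E'
from st import *
f=[]
for i in range(5): f.append(robot.get_obs()['ft_force'][2]); robot.camera('scene')
print(np.round(f,2)); rel([.511,-.0185,.015])
E
```

```text
[8.22 7.93 8.27 8.03 7.72]
t 11.12 p [ 0.5119 -0.0186  0.0126] w 0.0591 f [-1.99  0.08  7.21] yaw y -14.36 tz [ 5.e-04 -2.e-04 -1.e+00]
tool-axis shift cm [ 0.09 -0.01 -0.24]
```

Contact was at TCP 0.0127 with a light 8 N. I'll relieve it, then open.

Call:
{"name": "apply_moves", "arguments": {
  "series": [
    [0,0,-0.05,0,0,0,0.5],
    [0,0,-0.1,0,0,0,0.5],
    [0,0,-0.1,0,0,0,0.8],
    [0,0,-0.1,0,0,0,0.8],
    [0,0,-0.1,0,0,0,0.8]
  ]
}}

```text
time: 11.53
position: [0.512, -0.0187, 0.0126]
tool_rot: [0.125, 0.992, -0.0, 0.0]
ft_force: [-0.0, -0.2, 0.4]
grip_width: 0.0679
```

Call:
{"name": "apply_moves", "arguments": {
  "series": [
    [0,0,0,0,0,0,0.85],
    [0,0,0,0,0,0,0.85],
    [0,0,0,0,0,0,0.85]
  ]
}}

```text
time: 11.78
position: [0.5119, -0.0186, 0.0127]
tool_rot: [0.125, 0.992, -0.0, -0.0]
ft_force: [0.1, -0.3, -0.1]
grip_width: 0.073
```

Released. Retreating straight up, then sideways (toward −y, over clear table) to uncover the view.

Call:
{"name": "apply_moves", "arguments": {
  "series": [
    [0,0,-1,0,0,0,0.85],
    [0,0,-3,0,0,0,0.85],
    [0,0,-6,0,0,0,0.85],
    [0,0,-9.5,0,0,0,0.85],
    [0,0,-13,0,0,0,0.85]
  ]
}}

```text
time: 12.2
position: [0.5111, -0.0184, 0.1444]
tool_rot: [0.125, 0.992, 0.0, -0.001]
ft_force: [0.9, -0.3, -0.7]
grip_width: 0.0739
```

Call:
{"name": "apply_moves", "arguments": {
  "series": [
    [0,0,-4,0,0,0,0.85],
    [0,0,-8,0,0,0,0.85],
    [0,-3,-10,0,0,0,0.85],
    [0,-7,-10,0,0,0,0.85],
    [0,-11,-10,0,0,0,0.85]
  ]
}}

```text
time: 12.62
position: [0.4852, -0.1259, 0.2459]
tool_rot: [0.123, 0.992, -0.001, 0.003]
ft_force: [0.5, -0.6, -0.3]
grip_width: 0.074
```

Call:
{"name": "apply_moves", "arguments": {
  "series": [
    [0,-4,0,0,0,0,0.85],
    [0,-8,0,0,0,0,0.85],
    [0,-11,0,0,0,0,0.85],
    [0,-12,0,0,0,0,0.85],
    [0,-12,0,0,0,0,0.85]
  ]
}}

```text
time: 13.03
position: [0.4542, -0.2437, 0.2433]
tool_rot: [0.127, 0.992, -0.0, 0.0]
ft_force: [0.4, 1.1, 0.2]
grip_width: 0.0739
```

```bash
python3 - <<'E'
from st import *
robot.camera('top'); robot.camera('top'); snap('top','t10',(80,110,310,240),3); snap('scene','s10',(180,150,410,350),3)
a=cv2.imread('pics/t10.png');b=cv2.imread('pics/s10.png')
a=cv2.resize(a,None,fx=.58,fy=.58);b=cv2.resize(b,None,fx=.58,fy=.58)
cv2.imwrite('pics/f.png',np.vstack([a,b])); print(a.shape,b.shape); rel([.5,-.25,.24])
E
```

```text
(226, 400, 3) (348, 400, 3)
t 13.23 p [ 0.4548 -0.2395  0.2428] w 0.074 f [ 0.08  0.34 -0.3 ] yaw y -14.28 tz [-5.0e-04  1.2e-03 -1.0e+00]
tool-axis shift cm [-4.64  0.1   0.27]
```

View pics/f.png

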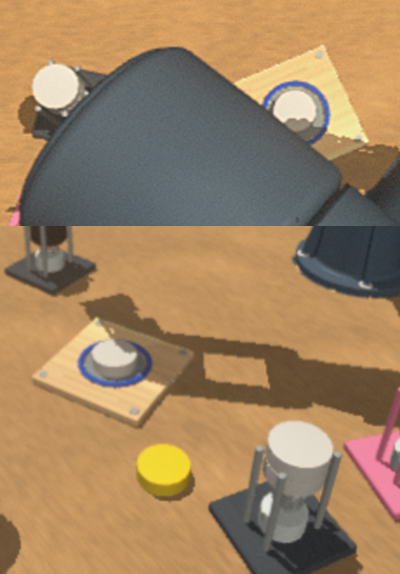

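The blank lies flat, centred inside the blue ring (top view (296,110), scene view (115,358)). The next white blank has risen to the top of its dispenser, and the arm is clear. Handing in.

```bash
python3 -c "
from rig import robot
print(robot.hand_in())"
```

```text
the job is handed in; nothing more can be done
None
```

The top white blank is off its dispenser and lying flat inside the blue ring, and I handed the job in at about 13 s of the 38 s allowed. It touched down at about 8 N, and I took the load off before opening the fingers and moving the arm clear.

- **Final check:** the last pictures from both cameras show the blank flat and roughly centred in the ring. The next white blank has risen to the top of the dispenser. The slate and pink dispensers and the yellow disc were left alone.
- **Disagreement on fingertip height:** the fingertips were about 24 mm higher, relative to the reported TCP, than the stated tool geometry gives. I saw this in the pictures and confirmed it when a light test close just above the blank shut to 54 mm, less than its 60 mm width. I set the grasp height from the pictures instead.
- **Touchdown:** contact came at a reported height of 12.7 mm; I had expected about 15 mm.
- **Not checked:** I could not see the third blank separately in the pictures. Only one blank came up with the gripper.

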